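# Find the rattling consumables case and hold it out

### The arm

A 6-joint arm with a two-finger parallel gripper is mounted at the origin on the work surface. World frame = base frame: x ahead of the robot, y to its left, z up, the work surface at z = 0. Lengths are in mm, angles in rad, forces in N, time in s.
With the tool pointing down it reaches from about 350 to 875 mm from the base axis. Payload 4.2 kg.
Tool frame: the origin (TCP) lies at the very end of the fingers, on their centre line; the grasp point (between the pads) lies 19 mm behind it; z points along the fingers, y is the direction in which the jaws open and shut (so a half turn about z gives the same grasp; the last joint's range is limited). The gripper opens to 85 mm and grips with 20 to 120 N. Pads are 22 mm wide; open, the fingers measure 114 mm over their backs; the gripper's body (76 mm by 85 mm) begins 54 mm behind the grasp point. The pads swing forward as they close: fully open they stand 13 mm farther back than shut.
Start: joints at [-0.881, 0.385, 0.008, 0, -1.194, -0.259], TCP at [261.011, -567.867, 231.312] pointing down, gripper open.
Joint ranges: [-3.14, 3.14], [-1.21, 2.06], [-1.07, 1.41], [-3.16, 2.05], [-2.99, -0.16], [-3.1, 3.1]. Speed limits (rad/s): [2.79, 2.79, 3.14, 3.14, 3.14, 3.14].

### API

Orientations are given as a unit quaternion [x, y, z, w].
In Python, from bench import read_state, get_image, camera_params, job_done gives the robot as it stands.
- The arm moves only by the tool send_rows, never from a script. Its arguments are lists of equal length, an entry for each row: "translation": the shift along the tool's x, y, z in m, a list of three; "yaw": the turn about the tool's z in degrees; "fingers": the closure in counts, from 0 (fully open) to 255 (shut). A call has 1 to 12 rows; each row is the pose to reach, as a shift and turn from the pose measured when the call began, along the tool's axes at that moment; what a row does not reach only later rows make up. A row lasts 1/10 s, in which the tool goes at most 50 mm and 8.59 degrees, less where a joint would pass 70% of its speed; a pose out of reach is approached as far as the arm can. A call with a gripper value outside its range is refused whole. The fingers move at their own pace and stop on an object; the grip force is fixed at half the most. Time passes only in rows, so rows that repeat a pose let the fingers close. It gives the time, the measured TCP pose, the force and the opening at its end, in the units of the state.
- read_state(): the state, without advancing time (a new reading comes with each control period).
- get_image(name): name is "side" or "top" or "wrist"; returns the picture (400x640x3 uint8, blue, green, red); there is no depth.
- camera_params(name): a dict with "mtx" (3x3 intrinsics, pixels), "rvec" (rotation vector, rad) and "tvec" (3), from world to camera coordinates, as OpenCV has them; the wrist camera has in their place "tool_from_camera" (4x4, takes a point from camera to tool coordinates, whose origin is the TCP and whose axes are the flange's). Camera axes: x right, y down, z forward; pixel columns grow to the right and rows downward; lengths in mm; the calibration is good to about 2 mm. A picture is of the moment at which its call begins: read the wrist's pose just before it. camera_params takes no time and is no camera call.
- job_done(): hands the job in, once; it reports no verdict.
The state is a dict: "clock": time; "joints": joint angles; "joint_vel": joint speeds; "joint_efforts": joint torques, N m; "position": TCP position; "ee_rot": TCP orientation; "contact_force": force on the tool from outside, world axes, zero at the start; "wrist_torque": the same for the moment, N m; "gripper_width": finger opening in mm.
Only numpy, scipy, OpenCV 4.12 (cv2) and the standard library are available. Lean on these libraries where they do the work, as an engineer would, in place of code of your own. Each camera call takes 0.05 s, during which the arm holds its last target.

### The job

One of the three sealed cases on the welding bench has a part loose inside: going from the robot's left to its right, lift each case well clear of the bench by its grip bar, shake it briskly to and fro a few times and stand it back where it was, always keeping the cases lid up and moving only one at a time. Then hold the one that rattles out over the yellow hand-over plate, centred, upright, and still, with its underside about 15 cm above the bench, and finish while holding it there (if the last one is the rattler it need not be stood back first). Leave the tools and everything else on the bench undisturbed.

Things in the scene. Friction and masses are not known exactly. Their poses are not given: they have to be found in the camera images.
- case_left: leftmost (+y) of three like cases: orange box 90 mm square, black lid (top 53 mm up), steel latches on its +x and -x faces. On the lid's centre a grey grip bar, 60 mm long along the case's x, 22 mm thick along y, from 53 to 93 mm above the origin: pinch it from above across its thickness. 0.36 to 0.51 kg in all. Origin: centre of the underside, z up through the bar
- case_middle: the middle case, same make. In one of the three cases, another from run to run, a 36 mm steel lump of 0.19 kg rolls freely over a 78 mm square floor and knocks on the walls. After each brisk stop it stays by the leading wall (in a tilted case, the lower one), so the moment at the wrist differs by about 0.07 N m more between the two ends of a shake than with a quiet case
- case_right: rightmost (-y) case, same make. The two cases that do not rattle hold a tightly packed 0.19 kg insert with about 1 mm of play, so their balance does not shift. Neither looks nor weight tell which one rattles
- handover (a point): centre of the top of the yellow hand-over plate with a white middle, 110 mm square, 3 mm thick, fixed flat on the bench beyond the cases
- hammer: bystander: hammer lying flat, far right; leave it alone. Origin: its underside or handle
- wrench: bystander: wrench lying flat, far left; leave it alone. Origin: its underside or handle
- wire_brush: bystander: wire brush lying on the left; leave it alone. Origin: its underside or handle
- spray_can: bystander: spray can with blue band, 56 mm across, 150 mm tall, upright on the right; leave it alone. Origin: its underside or handle
- tip_cup: bystander: aluminium cup, 70 mm across, 70 mm tall, on the left; leave it alone. Origin: its underside or handle
Things that resemble listed ones, but are neither listed nor needed, are in the scene too. What is shaped like the case_middle but pink or red is not meant.

How it is judged (in metres and radians):
On the way, in this order (a step that is already met when the one before it is completed fails the run):
1. the left case, at least 30 mm clear of the bench and the other two standing in their places, moves briskly (over 0.25 m/s or 1.5 rad/s) (height (world z) of case_left above 0.03 m and (linear speed of case_left above 0.25 m/s or angular speed of case_left above 1.5 rad/s) and distance of each of case_middle, case_right from where it was at the start of the episode below 0.04 m and height (world z) of each of case_middle, case_right below 0.006 m and angle between each of case_middle, case_right's own z axis and vertical below 0.06 rad and linear speed of each of case_middle, case_right below 0.03 m/s and contact force between each of case_middle, case_right and the fingers below 0.1 N), for 0.01 s.
2. the left case, at least 30 mm clear of the bench and the other two standing in their places, is checked or reverses (below 0.12 m/s and 0.8 rad/s) (height (world z) of case_left above 0.03 m and linear speed of case_left below 0.12 m/s and angular speed of case_left below 0.8 rad/s and distance of each of case_middle, case_right from where it was at the start of the episode below 0.04 m and height (world z) of each of case_middle, case_right below 0.006 m and angle between each of case_middle, case_right's own z axis and vertical below 0.06 rad and linear speed of each of case_middle, case_right below 0.03 m/s and contact force between each of case_middle, case_right and the fingers below 0.1 N).
3. the left case, at least 30 mm clear of the bench and the other two standing in their places, moves briskly (over 0.25 m/s or 1.5 rad/s) (all of step 1), for 0.01 s.
4. the middle case, at least 30 mm clear of the bench and the other two standing in their places, moves briskly (over 0.25 m/s or 1.5 rad/s) (height (world z) of case_middle above 0.03 m and (linear speed of case_middle above 0.25 m/s or angular speed of case_middle above 1.5 rad/s) and distance of each of case_left, case_right from where it was at the start of the episode below 0.04 m and height (world z) of each of case_left, case_right below 0.006 m and angle between each of case_left, case_right's own z axis and vertical below 0.06 rad and linear speed of each of case_left, case_right below 0.03 m/s and contact force between each of case_left, case_right and the fingers below 0.1 N), for 0.01 s.
5. the middle case, at least 30 mm clear of the bench and the other two standing in their places, is checked or reverses (below 0.12 m/s and 0.8 rad/s) (height (world z) of case_middle above 0.03 m and linear speed of case_middle below 0.12 m/s and angular speed of case_middle below 0.8 rad/s and distance of each of case_left, case_right from where it was at the start of the episode below 0.04 m and height (world z) of each of case_left, case_right below 0.006 m and angle between each of case_left, case_right's own z axis and vertical below 0.06 rad and linear speed of each of case_left, case_right below 0.03 m/s and contact force between each of case_left, case_right and the fingers below 0.1 N).
6. the middle case, at least 30 mm clear of the bench and the other two standing in their places, moves briskly (over 0.25 m/s or 1.5 rad/s) (all of step 4), for 0.01 s.
7. the right case, at least 30 mm clear of the bench and the other two standing in their places, moves briskly (over 0.25 m/s or 1.5 rad/s) (height (world z) of case_right above 0.03 m and (linear speed of case_right above 0.25 m/s or angular speed of case_right above 1.5 rad/s) and distance of each of case_left, case_middle from where it was at the start of the episode below 0.04 m and height (world z) of each of case_left, case_middle below 0.006 m and angle between each of case_left, case_middle's own z axis and vertical below 0.06 rad and linear speed of each of case_left, case_middle below 0.03 m/s and contact force between each of case_left, case_middle and the fingers below 0.1 N), for 0.01 s.
8. the right case, at least 30 mm clear of the bench and the other two standing in their places, is checked or reverses (below 0.12 m/s and 0.8 rad/s) (height (world z) of case_right above 0.03 m and linear speed of case_right below 0.12 m/s and angular speed of case_right below 0.8 rad/s and distance of each of case_left, case_middle from where it was at the start of the episode below 0.04 m and height (world z) of each of case_left, case_middle below 0.006 m and angle between each of case_left, case_middle's own z axis and vertical below 0.06 rad and linear speed of each of case_left, case_middle below 0.03 m/s and contact force between each of case_left, case_middle and the fingers below 0.1 N).
9. the right case, at least 30 mm clear of the bench and the other two standing in their places, moves briskly (over 0.25 m/s or 1.5 rad/s) (all of step 7), for 0.01 s.
At the end, for the whole second after the job is handed in: The rattling case is held by the fingers, centre within 40 mm sideways of the plate's centre, underside 100 to 240 mm above the bench, upright within 0.2 rad, still; the other two stand upright, still and free within 40 mm of where they started (((distance between loose_part_c0 and case_left below 0.07 m and height (world z) of case_left between 0.1 and 0.24 m and horizontal distance between case_left and handover below 0.04 m and angle between case_left's own z axis and vertical below 0.2 rad and linear speed of case_left below 0.04 m/s and contact force between the fingers and case_left above 1 N and distance of each of case_middle, case_right from where it was at the start of the episode below 0.04 m and height (world z) of each of case_middle, case_right below 0.006 m and angle between each of case_middle, case_right's own z axis and vertical below 0.06 rad and linear speed of each of case_middle, case_right below 0.03 m/s and contact force between each of case_middle, case_right and the fingers below 0.1 N) or (distance between loose_part_c0 and case_middle below 0.07 m and height (world z) of case_middle between 0.1 and 0.24 m and horizontal distance between case_middle and handover below 0.04 m and angle between case_middle's own z axis and vertical below 0.2 rad and linear speed of case_middle below 0.04 m/s and contact force between the fingers and case_middle above 1 N and distance of each of case_left, case_right from where it was at the start of the episode below 0.04 m and height (world z) of each of case_left, case_right below 0.006 m and angle between each of case_left, case_right's own z axis and vertical below 0.06 rad and linear speed of each of case_left, case_right below 0.03 m/s and contact force between each of case_left, case_right and the fingers below 0.1 N) or (distance between loose_part_c0 and case_right below 0.07 m and height (world z) of case_right between 0.1 and 0.24 m and horizontal distance between case_right and handover below 0.04 m and angle between case_right's own z axis and vertical below 0.2 rad and linear speed of case_right below 0.04 m/s and contact force between the fingers and case_right above 1 N and distance of each of case_left, case_middle from where it was at the start of the episode below 0.04 m and height (world z) of each of case_left, case_middle below 0.006 m and angle between each of case_left, case_middle's own z axis and vertical below 0.06 rad and linear speed of each of case_left, case_middle below 0.03 m/s and contact force between each of case_left, case_middle and the fingers below 0.1 N))); the arm keeps its last pose, push and grip.
It fails at once if a case is tipped more than about 63 degrees from lid up (angle between any of case_left, case_middle, case_right's own z axis and vertical above 1.1 rad).
It fails at once if a bystander is moved more than 30 mm (distance of any of hammer, wrench, wire_brush, spray_can, tip_cup from where it was at the start of the episode above 0.03 m).
It also fails if it takes over 72 s, if anything falls off the work surface, if the arm or the gripper's body presses on something with over 40 N, if the wrist force passes 120 N, or if a joint passes its speed limit or range.

## Working session

There is one attempt and no reset: what is moved stays moved. The work goes in short steps, Python scripts to look and compute and a tool call to move; the robot and the scene stay as the last step left them, time stands still between calls to the robot, and variables do not carry over. Pictures are saved under pics/ and viewed, and the job is handed in when it is done.

Besides the shell and the picture viewer there is one more tool, called as a command line: name --pt "numbers of a row" for each row, then --argument value for the rest. send_rows: Moves the arm, as the interface text tells. Its arguments: {"type":"object","properties":{"translation":{"type":"array","items":{"type":"array","items":{"type":"number"}}},"yaw":{"type":"array","items":{"type":"number"}},"fingers":{"type":"array","items":{"type":"number"}}},"required":["translation","yaw","fingers"]}

```bash
ls; mkdir -p pics
python3 - <<'E'
from bench import *
import cv2
print(read_state())
for n in("top","side","wrist"):
    cv2.imwrite(f"pics/{n}0.png",get_image(n)); print(n,camera_params(n))
E
```

```text
pics
{'clock': 0.0, 'joints': array([-8.81397948e-01,  3.85601510e-01,  6.61627420e-03, -4.87471333e-04,
       -1.19397530e+00, -2.58599777e-01]), 'joint_vel': array([ 7.66029914e-04, -3.29659159e-04,  6.08695890e-05, -1.74443248e-03,
       -2.27818846e-03,  1.65251450e-03]), 'joint_efforts': array([ 6.76211334e-05, -3.92291272e+01,  1.88404584e+01,  4.18624252e+00,
       -4.61233474e-03, -1.64018917e-05]), 'position': array([ 260.77255035, -567.3635273 ,  230.19240537]), 'ee_rot': array([-2.13649534e-01,  9.76909747e-01,  1.06620446e-03, -2.92362159e-04]), 'contact_force': array([-0.01425907, -1.22288707,  0.27229892]), 'wrist_torque': array([-0.01581572, -0.02289112, -0.02280461]), 'gripper_width': 85.5222387437384}
top {'mtx': array([[454.95589893,   0.        , 319.73272795],
       [  0.        , 454.95589893, 196.61506271],
       [  0.        ,   0.        ,   1.        ]]), 'rvec': array([ 2.22799655, -2.18391488,  0.08914156]), 'tvec': array([ -38.17216824,  471.46078881, 1374.48843572])}
side {'mtx': array([[453.21990813,   0.        , 316.65786508],
       [  0.        , 453.21990813, 202.37136962],
       [  0.        ,   0.        ,   1.        ]]), 'rvec': array([ 0.27300092, -2.90822514,  0.99482944]), 'tvec': array([ 488.8684501 ,   95.67307394, 1455.07994808])}
wrist {'mtx': array([[329.71924493,   0.        , 324.64331798],
       [  0.        , 329.71924493, 199.28554324],
       [  0.        ,   0.        ,   1.        ]]), 'tool_from_camera': array([[-1.46104921e-04, -9.55855642e-01, -2.93836640e-01,
         7.45484144e+01],
       [ 9.99999626e-01, -3.90028088e-04,  7.71536465e-04,
        -1.38689942e-01],
       [-8.52082025e-04, -2.93836417e-01,  9.55855342e-01,
        -1.43230472e+02],
       [ 0.00000000e+00,  0.00000000e+00,  0.00000000e+00,
         1.00000000e+00]])}
```

View pics/top0.png

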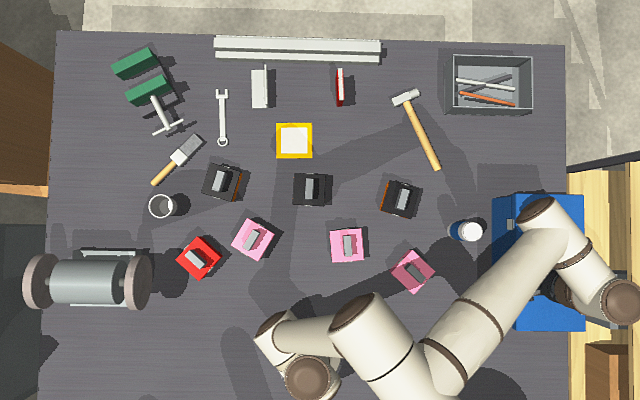

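View pics/side0.png

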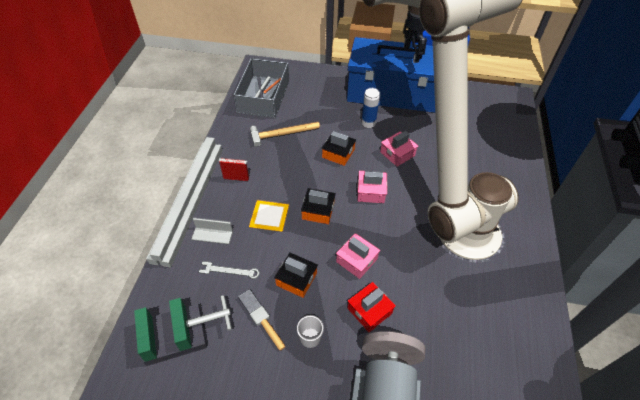

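The top view shows the three black-lidded cases at about (224,182), (312,188) and (400,198) px. The plate is at (294,140), and the pink and red decoys sit nearer the robot.

Run:
```python
import cv2
im=cv2.imread("pics/top0.png")[120:220,180:440]
cv2.imwrite("pics/top_crop.png",cv2.resize(im,None,fx=3,fy=3,interpolation=cv2.INTER_CUBIC))
im=cv2.imread("pics/side0.png")[120:310,240:370]
cv2.imwrite("pics/side_crop.png",cv2.resize(im,None,fx=3,fy=3,interpolation=cv2.INTER_CUBIC))
```

```text
(no output)
```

View pics/top_crop.png

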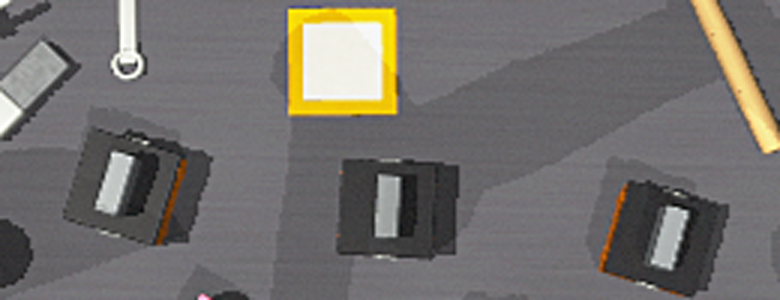

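View pics/side_crop.png

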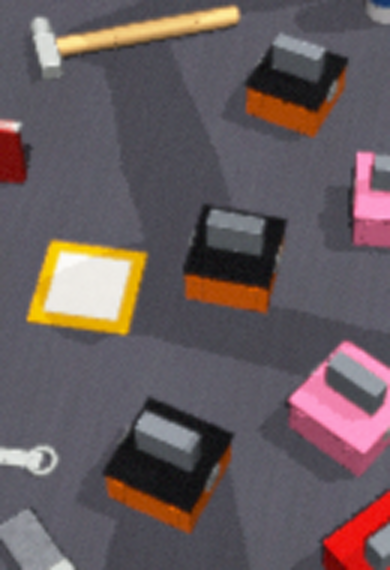

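```bash
cat > h.py <<'E'
import numpy as np,cv2
from bench import *
from scipy.spatial.transform import Rotation as R
def ray(cam,uv,z):
    p=camera_params(cam);Rm,_=cv2.Rodrigues(p["rvec"]);t=p["tvec"].ravel()
    d=Rm.T@np.linalg.solve(p["mtx"],[uv[0],uv[1],1.]);c=-Rm.T@t
    return c+d*(z-c[2])/d[2]
def rect(cam,cnt,z):
    P=np.array([ray(cam,q,z)[:2] for q in cnt.reshape(-1,2).astype(float)],np.float32)
    (c,s,a)=cv2.minAreaRect(P); b=cv2.boxPoints((c,s,a))
    e=[b[1]-b[0],b[2]-b[1]]; e=max(e,key=np.linalg.norm); ang=np.degrees(np.arctan2(e[1],e[0]))
    ang=(ang+90)%180-90
    return np.round(c,1),np.round(sorted(s),1),round(ang,1)
E
python3 - <<'E'
from h import *
im=cv2.imread("pics/top0.png");g=im.min(2)
K=4
for n,(x,y) in dict(left=(222,181),mid=(312,188),right=(402,198)).items():
    r=im[y-24:y+24,x-24:x+24]; big=cv2.resize(r,None,fx=K,fy=K,interpolation=cv2.INTER_CUBIC)
    gg=big.min(2); m=(gg>105).astype(np.uint8)*255
    m[:,:]=np.where((big.max(2).astype(int)-gg)<40,m,0)
    cs,_=cv2.findContours(m,cv2.RETR_EXTERNAL,cv2.CHAIN_APPROX_NONE)
    for c in cs:
        if cv2.contourArea(c)>80*K: 
            q=(c.reshape(-1,2)+.5)/K-.5+[x-24,y-24]
            print(n,cv2.contourArea(c)/K/K,q.mean(0).round(1),rect("top",q,93))
im2=cv2.cvtColor(im,cv2.COLOR_BGR2HSV)
m=cv2.inRange(im2,(18,120,120),(35,255,255));cs,_=cv2.findContours(m,cv2.RETR_EXTERNAL,cv2.CHAIN_APPROX_NONE)
for c in cs:
    if cv2.contourArea(c)>800:print("plate",rect("top",c,3))
s=read_state();print(R.from_quat(s["ee_rot"]).as_matrix().round(3))
# side check: bar top
for n,uv in dict(left=(240+167/3,120+425/3),mid=(240+236/3,120+219/3),right=(240+301/3,120+46/3),plate=(240+88/3,120+286/3)).items(): print(n,ray("side",uv,3 if n=="plate" else 93).round(0))
E
```

```text
left 73.625 [237.1 201.2] (array([458.1, 218.4]), array([35.8, 64.7]), np.float32(-88.4))
left 154.5625 [217.6 180.5] (array([507.6, 266.6]), array([23.4, 60.2]), np.float32(-15.4))
left 138.96875 [236.2 160.6] (array([559.3, 221.8]), array([36.9, 66. ]), np.float32(-88.7))
left 125.6875 [203.1 163. ] (array([557. , 309.3]), array([32.2, 37.5]), np.float32(1.3))
mid 258.15625 [319.1 206.8] (array([447.8, -16.5]), array([ 45.3, 111.3]), np.float32(-88.9))
mid 146.6875 [308.6 188.3] (array([490.9,   5.5]), array([22.3, 60.6]), np.float32(-3.1))
right 154.15625 [402.7 198.9] (array([ 466.6, -266.6]), array([24.1, 61. ]), np.float32(-15.4))
right 689.6875 [408.7 201.2] (array([ 470.4, -263.3]), array([138.3, 140. ]), np.float32(-88.9))
right 34.1875 [379.  179.5] (array([ 518.7, -199.3]), array([12.3, 38.5]), np.float32(0.7))Traceback (most recent call last):
  File "<stdin>", line 16, in <module>
  File "h.py", line 9, in rect
    P=np.array([ray(cam,q,z)[:2] for q in cnt.reshape(-1,2).astype(float)],np.float32)
                ~~~^^^^^^^^^
  File "h.py", line 5, in ray
    p=camera_params(cam);Rm,_=cv2.Rodrigues(p["rvec"]);t=p["tvec"].ravel()
ValueError: time passes only in moves, steps and waits
```

```bash
sed -i 's/^def ray/import functools\ncamera_params=functools.lru_cache(camera_params)\ndef ray/' h.py
python3 - <<'E'
from h import *
im=cv2.imread("pics/top0.png")
im2=cv2.cvtColor(im,cv2.COLOR_BGR2HSV)
m=cv2.inRange(im2,(18,120,120),(35,255,255));cs,_=cv2.findContours(m,cv2.RETR_EXTERNAL,cv2.CHAIN_APPROX_NONE)
for c in cs:
    if cv2.contourArea(c)>800:print("plate",rect("top",c,3))
s=read_state();print(R.from_quat(s["ee_rot"]).as_matrix().round(3),s["clock"])
for n,uv in dict(left=(240+167/3,120+425/3),mid=(240+236/3,120+219/3),right=(240+301/3,120+46/3),plate=(240+88/3,120+286/3)).items(): print(n,ray("side",uv,3 if n=="plate" else 93).round(0))
E
```

```text
plate (array([644.8,  53.9]), array([109.1, 111. ]), np.float32(-88.6))
[[-0.909 -0.417 -0.001]
 [-0.417  0.909  0.001]
 [ 0.     0.002 -1.   ]] 0.15
left [509. 263.  93.]
mid [490.   6.  93.]
right [ 463. -264.   93.]
plate [645.  57.   3.]
```

Both views agree to within a few mm, and the bars measure 60×23 mm as they should. Next I'll write a planner helper.

```bash
cat >> h.py <<'E'
def go(x,y,z,caseyaw):
    s=read_state();M=R.from_quat(s["ee_rot"]).as_matrix()
    d=M.T@(np.array([x,y,z])-s["position"])
    a=np.degrees(np.arctan2(M[1,0],M[0,0])); dy=(a-caseyaw+90)%180-90
    print("t",round(s["clock"],2),"pos",s["position"].round(1),"case-yaw-equiv",round((a+90)%180-90,1),"tilt",np.degrees(np.arccos(-M[2,2])).round(2),"j6",s["joints"][[0,5]].round(2))
    print("shift m",(d/1000).round(4),"yaw",dy.round(1),"W",s["gripper_width"].round(1),"F",s["contact_force"].round(1),"T",s["wrist_torque"].round(3))
E
python3 -c "
from h import *
go(507.6,266.6,230,-15.4)"
```

```text
t 0.15 pos [ 260.8 -567.5  230.5] case-yaw-equiv 24.7 tilt 0.1 j6 [-0.88 -0.26]Traceback (most recent call last):
  File "<string>", line 3, in <module>
    go(507.6,266.6,230,-15.4)
    ~~^^^^^^^^^^^^^^^^^^^^^^^
  File "h.py", line 21, in go
    print("shift m",(d/1000).round(4),"yaw",dy.round(1),"W",s["gripper_width"].round(1),"F",s["contact_force"].round(1),"T",s["wrist_torque"].round(3))
                                                            ^^^^^^^^^^^^^^^^^^^^^^^^
AttributeError: 'float' object has no attribute 'round'
```

```bash
sed -i 's/s\["gripper_width"\].round(1)/round(s["gripper_width"],1)/' h.py
python3 -c "
from h import *
go(507.6,266.6,230,-15.4)"
```

```text
t 0.15 pos [ 260.8 -567.5  230.5] case-yaw-equiv 24.7 tilt 0.1 j6 [-0.88 -0.26]
shift m [-0.5724  0.6549  0.0015] yaw 40.1 W 85.5 F [ 0.7 -0.   0.4] T [ 0.012  0.012 -0.019]
```

send_rows --pt "-0.572 0.655 0" --pt "-0.572 0.655 0" --pt "-0.572 0.655 0" --pt "-0.572 0.655 0" --pt "-0.572 0.655 0" --pt "-0.572 0.655 0" --pt "-0.572 0.655 0" --pt "-0.572 0.655 0" --pt "-0.572 0.655 0" --pt "-0.572 0.655 0" --pt "-0.572 0.655 0" --pt "-0.572 0.655 0" --yaw '[40, 40, 40, 40, 40, 40, 40, 40, 40, 40, 40, 40]' --fingers '[0, 0, 0, 0, 0, 0, 0, 0, 0, 0, 0, 0]'

```text
clock: 1.35
position: [426.4, -6.3, 231.8]
ee_rot: [0.133, 0.991, 0.001, -0.0]
contact_force: [1.2, -1.3, -0.3]
gripper_width: 85.3
```

```bash
python3 -c "
from h import *
go(507.6,266.6,180,-15.4)"
```

```text
t 1.35 pos [426.4  -6.3 231.8] case-yaw-equiv -15.3 tilt 0.1 j6 [ 0.37 -2.21]
shift m [-0.0064  0.2846  0.0522] yaw 0.1 W 85.3 F [ 1.2 -1.3 -0.3] T [-0.056 -0.115 -0.084]
```

send_rows --pt "-0.006 0.285 0.02" --pt "-0.006 0.285 0.05" --pt "-0.006 0.285 0.05" --pt "-0.006 0.285 0.05" --pt "-0.006 0.285 0.05" --pt "-0.006 0.285 0.05" --pt "-0.006 0.285 0.05" --pt "-0.006 0.285 0.05" --pt "-0.006 0.285 0.05" --yaw '[0, 0, 0, 0, 0, 0, 0, 0, 0]' --fingers '[0, 0, 0, 0, 0, 0, 0, 0, 0]'

```text
clock: 2.25
position: [507.0, 266.3, 182.2]
ee_rot: [0.133, 0.991, 0.001, -0.0]
contact_force: [-0.1, -0.3, -0.2]
gripper_width: 85.3
```

```bash
python3 -c "
from h import *
go(507.6,266.6,62,-15.4)
cv2.imwrite('pics/w1.png',get_image('wrist'))"
```

```text
t 2.25 pos [507.  266.3 182.2] case-yaw-equiv -15.3 tilt 0.08 j6 [ 0.77 -2.6 ]
shift m [-0.0007  0.0003  0.1202] yaw 0.1 W 85.3 F [-0.1 -0.3 -0.2] T [0.002 0.018 0.011]
```

View pics/w1.png

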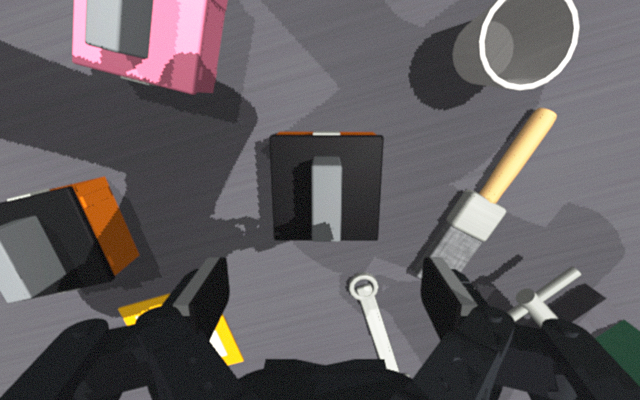

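The bar is at column 326, midway between the fingers (about 325), and square to them. I'll descend and close.

send_rows --pt "-0.001 0 0.04" --pt "-0.001 0 0.08" --pt "-0.001 0 0.11" --pt "-0.001 0 0.12" --pt "-0.001 0 0.12" --pt "-0.001 0 0.12" --pt "-0.001 0 0.12" --pt "-0.001 0 0.12" --pt "-0.001 0 0.12" --pt "-0.001 0 0.12" --pt "-0.001 0 0.12" --pt "-0.001 0 0.12" --yaw '[0, 0, 0, 0, 0, 0, 0, 0, 0, 0, 0, 0]' --fingers '[0, 0, 0, 0, 0, 255, 255, 255, 255, 255, 255, 255]'

```text
clock: 3.5
position: [508.5, 266.7, 63.4]
ee_rot: [0.133, 0.991, 0.001, 0.0]
contact_force: [-0.4, 1.7, 5.5]
gripper_width: 21.1
```

```bash
python3 -c "
from h import *
go(507.6,266.6,62,-15.4)"
```

```text
t 3.5 pos [508.5 266.7  63.4] case-yaw-equiv -15.3 tilt 0.17 j6 [ 0.76 -2.6 ]
shift m [ 0.0009 -0.0003  0.0014] yaw 0.1 W 21.1 F [-0.4  1.7  5.5] T [ 0.103  0.302 -0.065]
```

send_rows --pt "0 0 -0.015" --pt "0 0 -0.045" --pt "0 0 -0.08" --pt "0 0 -0.11" --pt "0 0 -0.13" --pt "0 0 -0.14" --pt "0 0 -0.14" --pt "0 0 -0.14" --pt "0 0 -0.14" --yaw '[0, 0, 0, 0, 0, 0, 0, 0, 0]' --fingers '[255, 255, 255, 255, 255, 255, 255, 255, 255]'

```text
clock: 4.4
position: [507.4, 265.6, 201.2]
ee_rot: [0.133, 0.991, -0.0, -0.001]
contact_force: [-1.0, -0.7, -4.1]
gripper_width: 21.0
```

```bash
python3 -c "
from h import *
go(507.6,266.6,203,-15.4)"
```

```text
t 4.4 pos [507.4 265.6 201.2] case-yaw-equiv -15.3 tilt 0.13 j6 [ 0.76 -2.6 ]
shift m [ 0.      0.001  -0.0018] yaw 0.1 W 21.0 F [-1.  -0.7 -4.1] T [ 0.014 -0.008  0.003]
```

```bash
cat >> h.py <<'E'
def tq(tag,n=8):
    T=[];F=[]
    for i in range(n):
        s=read_state();M=R.from_quat(s["ee_rot"]).as_matrix();T.append(M.T@s["wrist_torque"]);F.append(s["contact_force"])
        get_image("wrist")
    T=np.array(T);print(tag,"Ttool",T.mean(0).round(4),"sd",T.std(0).round(4),"F",np.mean(F,0).round(2),"pos",s["position"].round(1),"W",round(s["gripper_width"],1),"t",round(s["clock"],2))
E
python3 -c "
from h import *
tq('L0')"
```

```text
L0 Ttool [-0.0108 -0.0112  0.0087] sd [0.0156 0.0228 0.0177] F [-0.03 -0.19 -4.34] pos [508.3 266.3 203.2] W 21.1 t 4.75
```

send_rows --pt "0 -0.045 0" --pt "0 -0.09 0" --pt "0 -0.09 0" --pt "0 -0.09 0" --pt "0 -0.09 0" --pt "0 -0.09 0" --yaw '[0, 0, 0, 0, 0, 0]' --fingers '[255, 255, 255, 255, 255, 255]'

```text
clock: 5.4
position: [485.0, 180.4, 203.1]
ee_rot: [0.133, 0.991, 0.002, 0.001]
contact_force: [-0.5, -0.3, -4.0]
gripper_width: 20.8
```

```bash
python3 -c "
from h import *
tq('L-')"
```

```text
L- Ttool [ 0.0102 -0.0006  0.0042] sd [0.0355 0.0301 0.0129] F [-0.04  0.14 -4.72] pos [484.6 179.7 202.9] W 20.8 t 5.75
```

send_rows --pt "0 0.045 0" --pt "0 0.09 0" --pt "0 0.09 0" --pt "0 0.09 0" --pt "0 0.09 0" --pt "0 0.09 0" --yaw '[0, 0, 0, 0, 0, 0]' --fingers '[255, 255, 255, 255, 255, 255]'

```text
clock: 6.4
position: [508.0, 265.6, 203.2]
ee_rot: [0.133, 0.991, 0.001, 0.0]
contact_force: [0.6, -0.1, -5.5]
gripper_width: 21.3
```

```bash
python3 -c "
from h import *
tq('L+')"
```

```text
L+ Ttool [ 0.0029 -0.0102  0.0225] sd [0.0249 0.0233 0.0236] F [ 0.28 -0.06 -4.91] pos [508.3 266.2 203.4] W 21.2 t 6.75
```

send_rows --pt "0 -0.045 0" --pt "0 -0.09 0" --pt "0 -0.09 0" --pt "0 -0.09 0" --pt "0 -0.09 0" --pt "0 -0.09 0" --yaw '[0, 0, 0, 0, 0, 0]' --fingers '[255, 255, 255, 255, 255, 255]'

```text
clock: 7.4
position: [485.0, 180.4, 203.1]
ee_rot: [0.133, 0.991, 0.002, 0.001]
contact_force: [0.0, 0.5, -5.5]
gripper_width: 21.3
```

```bash
python3 -c "
from h import *
tq('L-')"
```

```text
L- Ttool [-0.0319  0.0098  0.003 ] sd [0.0307 0.037  0.0159] F [-0.07  0.06 -4.56] pos [484.6 179.7 202.9] W 21.0 t 7.75
```

send_rows --pt "0 0.045 0" --pt "0 0.09 0" --pt "0 0.09 0" --pt "0 0.09 0" --pt "0 0.09 0" --pt "0 0.09 0" --yaw '[0, 0, 0, 0, 0, 0]' --fingers '[255, 255, 255, 255, 255, 255]'

```text
clock: 8.4
position: [508.0, 265.6, 203.2]
ee_rot: [0.133, 0.991, 0.001, 0.0]
contact_force: [0.8, -1.1, -4.5]
gripper_width: 21.0
```

```bash
python3 -c "
from h import *
tq('L+')"
```

```text
L+ Ttool [-0.0037  0.0037 -0.0026] sd [0.0299 0.0265 0.0106] F [ 0.04 -0.11 -4.47] pos [508.3 266.2 203.3] W 21.0 t 8.75
```

The left case is quiet: the end-to-end difference in Tx is about 0.01. I'll check the actual shake speed with a short call.

send_rows --pt "0 -0.045 0" --yaw '[0]' --fingers '[255]'

```text
clock: 8.9
position: [498.6, 226.3, 203.1]
ee_rot: [0.131, 0.991, 0.003, 0.002]
contact_force: [1.2, -0.6, -3.9]
gripper_width: 21.1
```

```bash
python3 -c "
from h import *
s=read_state();print(s['position'],s['joint_vel'].round(2),np.hypot(*s['position'][:2])/1000*s['joint_vel'][0])"
```

```text
[498.59600306 226.27811628 203.13466264] [-0.49 -0.54 -0.79 -0.    0.16  0.48] -0.269900445113112
```

send_rows --pt "0 -0.05 0" --pt "0 -0.06 0" --pt "0 -0.06 0" --pt "0 -0.06 0" --pt "0 -0.06 0" --yaw '[0, 0, 0, 0, 0]' --fingers '[255, 255, 255, 255, 255]'

```text
clock: 9.4
position: [483.6, 169.3, 202.9]
ee_rot: [0.131, 0.991, 0.003, 0.002]
contact_force: [0.3, -0.4, -4.0]
gripper_width: 21.1
```

```bash
python3 -c "
from h import *
go(507.6,266.6,203,-15.4)"
```

```text
t 9.4 pos [483.6 169.3 202.9] case-yaw-equiv -15.0 tilt 0.45 j6 [ 0.65 -2.49]
shift m [0.002  0.1002 0.0006] yaw 0.4 W 21.1 F [ 0.3 -0.4 -4. ] T [ 0.045  0.056 -0.017]
```

40 mm in one row and still moving, so the peak is at least 0.4 m/s. I'll return the case and stand it back.

send_rows --pt "0.002 0.04 0" --pt "0.002 0.085 0" --pt "0.002 0.1 0" --pt "0.002 0.1 0.03" --pt "0.002 0.1 0.07" --pt "0.002 0.1 0.11" --pt "0.002 0.1 0.13" --pt "0.002 0.1 0.138" --pt "0.002 0.1 0.14" --pt "0.002 0.1 0.14" --pt "0.002 0.1 0.14" --yaw '[0.4, 0.4, 0.4, 0.4, 0.4, 0.4, 0.4, 0.4, 0.4, 0.4, 0.4]' --fingers '[255, 255, 255, 255, 255, 255, 255, 255, 255, 255, 255]'

```text
clock: 10.5
position: [509.3, 268.2, 64.5]
ee_rot: [0.134, 0.991, 0.004, 0.003]
contact_force: [0.4, -0.6, -4.1]
gripper_width: 21.1
```

```bash
python3 -c "
from h import *
go(508.5,266.7,63.4,-15.4)"
```

```text
t 10.5 pos [509.3 268.2  64.5] case-yaw-equiv -15.4 tilt 0.62 j6 [ 0.77 -2.61]
shift m [ 0.0003 -0.0016  0.0011] yaw -0.0 W 21.1 F [ 0.4 -0.6 -4.1] T [-0.056  0.012  0.015]
```

send_rows --pt "0 -0.001 0.001" --pt "0 -0.001 0.002" --pt "0 -0.001 0.002" --pt "0 -0.001 0.002" --yaw '[0, 0, 0, 0]' --fingers '[255, 255, 255, 255]'

```text
clock: 10.9
position: [510.0, 267.9, 63.9]
ee_rot: [0.134, 0.991, 0.005, 0.004]
contact_force: [-0.2, -0.4, 3.6]
gripper_width: 20.9
```

send_rows --pt "0 0 0" --pt "0 0 0" --pt "0 0 0" --pt "0 0 0" --pt "0 0 0" --pt "0 0 0" --pt "0 0 -0.03" --pt "0 0 -0.08" --pt "0 0 -0.13" --pt "0 0 -0.13" --pt "0 0 -0.13" --yaw '[0, 0, 0, 0, 0, 0, 0, 0, 0, 0, 0]' --fingers '[0, 0, 0, 0, 0, 0, 0, 0, 0, 0, 0]'

```text
clock: 12.0
position: [508.9, 267.2, 195.4]
ee_rot: [0.134, 0.991, 0.007, 0.005]
contact_force: [-0.9, 0.4, -0.7]
gripper_width: 85.4
```

```bash
python3 -c "
from h import *
cv2.imwrite('pics/w2.png',get_image('wrist'))
go(490.9,5.5,190,-3.1)"
```

```text
t 12.05 pos [508.2 266.5 193.6] case-yaw-equiv -15.4 tilt 0.77 j6 [ 0.77 -2.6 ]
shift m [-0.0526 -0.2562  0.0011] yaw -12.3 W 85.4 F [ 0.2 -0.7 -0.7] T [-0.043  0.044 -0.006]
```

View pics/w2.png

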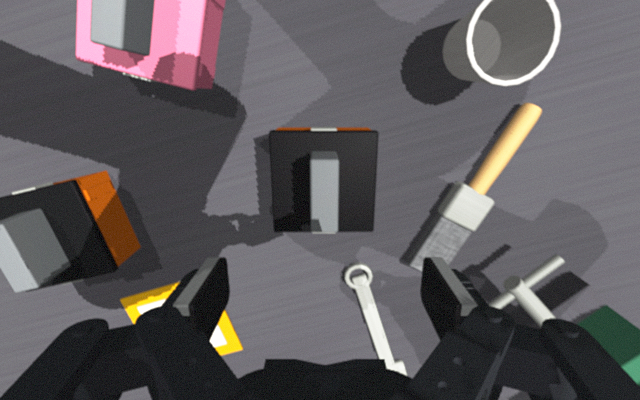

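The left case stands squarely where it was: bar at about (324,192) px, with the surroundings unchanged. Now the middle one.

send_rows --pt "-0.053 -0.256 0" --pt "-0.053 -0.256 0" --pt "-0.053 -0.256 0" --pt "-0.053 -0.256 0" --pt "-0.053 -0.256 0" --pt "-0.053 -0.256 0" --pt "-0.053 -0.256 0" --pt "-0.053 -0.256 0" --pt "-0.053 -0.256 0" --yaw '[-8, -12.3, -12.3, -12.3, -12.3, -12.3, -12.3, -12.3, -12.3]' --fingers '[0, 0, 0, 0, 0, 0, 0, 0, 0]'

```text
clock: 12.95
position: [491.4, 6.6, 190.5]
ee_rot: [0.026, 1.0, 0.005, 0.004]
contact_force: [0.3, -1.1, 0.1]
gripper_width: 85.6
```

```bash
python3 -c "
from h import *
cv2.imwrite('pics/w3.png',get_image('wrist'))
go(490.9,5.5,63,-3.1)"
```

```text
t 13.0 pos [491.4   6.8 190.6] case-yaw-equiv -3.0 tilt 0.73 j6 [ 0.34 -1.96]
shift m [ 0.0016 -0.0025  0.1276] yaw 0.1 W 85.3 F [-0.3 -0.4  0.2] T [-0.02   0.012 -0.013]
```

View pics/w3.png

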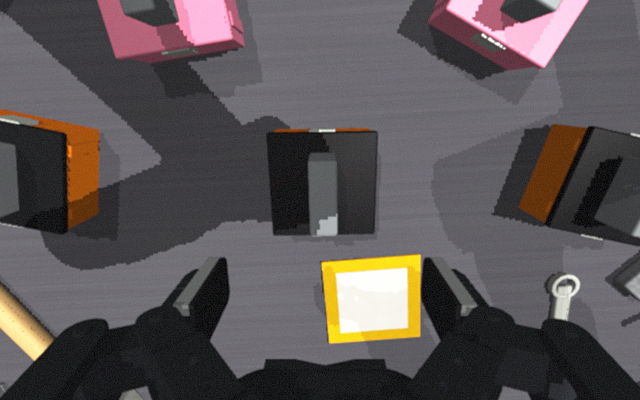

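The bar is centred at column 323 and square to the fingers. Descending and gripping.

send_rows --pt "0.001 -0.002 0.04" --pt "0.001 -0.002 0.08" --pt "0.001 -0.002 0.115" --pt "0.002 -0.002 0.127" --pt "0.002 -0.002 0.127" --pt "0.002 -0.002 0.127" --pt "0.002 -0.002 0.127" --pt "0.002 -0.002 0.127" --pt "0.002 -0.002 0.127" --pt "0.002 -0.002 0.127" --pt "0.002 -0.002 0.127" --pt "0.002 -0.002 0.127" --yaw '[0, 0, 0, 0, 0, 0, 0, 0, 0, 0, 0, 0]' --fingers '[0, 0, 0, 0, 0, 255, 255, 255, 255, 255, 255, 255]'

```text
clock: 14.2
position: [491.2, 6.2, 64.6]
ee_rot: [0.026, 1.0, 0.005, 0.005]
contact_force: [-1.0, 2.4, 6.3]
gripper_width: 21.1
```

```bash
python3 -c "
from h import *
go(490.9,5.5,203,-3.1)"
```

```text
t 14.2 pos [491.2   6.2  64.6] case-yaw-equiv -3.0 tilt 0.82 j6 [ 0.34 -1.96]
shift m [-0.0012  0.0006 -0.1384] yaw 0.1 W 21.1 F [-1.   2.4  6.3] T [ 0.125  0.375 -0.035]
```

send_rows --pt "0 0 -0.015" --pt "0 0 -0.045" --pt "0 0 -0.08" --pt "0 0 -0.11" --pt "0 0 -0.13" --pt "0 0 -0.14" --pt "0 0 -0.14" --pt "0 0 -0.14" --pt "0 0 -0.14" --yaw '[0, 0, 0, 0, 0, 0, 0, 0, 0]' --fingers '[255, 255, 255, 255, 255, 255, 255, 255, 255]'

```text
clock: 15.1
position: [488.5, 4.7, 202.7]
ee_rot: [0.026, 1.0, 0.004, 0.003]
contact_force: [0.7, -0.3, -4.8]
gripper_width: 21.0
```

```bash
python3 -c "
from h import *
go(490.9,5.5,203,-3.1)
tq('M0',4)"
```

```text
t 15.1 pos [488.5   4.7 202.7] case-yaw-equiv -3.0 tilt 0.63 j6 [ 0.34 -1.96]
shift m [-0.0023  0.0009 -0.0003] yaw 0.1 W 21.0 F [ 0.7 -0.3 -4.8] T [-0.107  0.031  0.04 ]
M0 Ttool [ 0.0547  0.0183 -0.0049] sd [0.0333 0.0248 0.029 ] F [ 0.37 -0.43 -5.19] pos [489.2   4.8 203.5] W 21.5 t 15.25
```

send_rows --pt "0 -0.045 0" --pt "0 -0.09 0" --pt "0 -0.09 0" --pt "0 -0.09 0" --pt "0 -0.09 0" --pt "0 -0.09 0" --yaw '[0, 0, 0, 0, 0, 0]' --fingers '[255, 255, 255, 255, 255, 255]'

```text
clock: 15.9
position: [484.9, -84.2, 202.9]
ee_rot: [0.025, 1.0, 0.005, 0.004]
contact_force: [0.1, 0.5, -4.6]
gripper_width: 21.2
```

```bash
python3 -c "
from h import *
tq('M-')"
```

```text
M- Ttool [ 0.0208  0.0365 -0.0005] sd [0.0191 0.0228 0.0233] F [ 0.25  0.18 -4.58] pos [484.8 -84.7 202.9] W 20.9 t 16.25
```

send_rows --pt "0 0.045 0" --pt "0 0.09 0" --pt "0 0.09 0" --pt "0 0.09 0" --pt "0 0.09 0" --pt "0 0.09 0" --yaw '[0, 0, 0, 0, 0, 0]' --fingers '[255, 255, 255, 255, 255, 255]'

```text
clock: 16.9
position: [489.2, 4.3, 203.7]
ee_rot: [0.026, 1.0, 0.004, 0.004]
contact_force: [0.5, 0.3, -5.2]
gripper_width: 21.0
```

```bash
python3 -c "
from h import *
tq('M+')"
```

```text
M+ Ttool [0.035  0.0413 0.0119] sd [0.0333 0.0283 0.0321] F [ 0.06 -0.12 -4.99] pos [489.4   4.8 203.8] W 20.9 t 17.25
```

send_rows --pt "0 -0.045 0" --pt "0 -0.09 0" --pt "0 -0.09 0" --pt "0 -0.09 0" --pt "0 -0.09 0" --pt "0 -0.09 0" --yaw '[0, 0, 0, 0, 0, 0]' --fingers '[255, 255, 255, 255, 255, 255]'

```text
clock: 17.9
position: [484.9, -84.2, 203.0]
ee_rot: [0.025, 1.0, 0.005, 0.005]
contact_force: [-1.1, 0.0, -5.6]
gripper_width: 21.1
```

```bash
python3 -c "
from h import *
tq('M-')"
```

```text
M- Ttool [0.0174 0.0474 0.0023] sd [0.0242 0.0162 0.0338] F [-0.15 -0.1  -4.92] pos [484.7 -84.7 202.9] W 21.1 t 18.25
```

send_rows --pt "0 0.045 0" --pt "0 0.09 0" --pt "0 0.09 0" --pt "0 0.09 0" --pt "0 0.09 0" --pt "0 0.09 0" --yaw '[0, 0, 0, 0, 0, 0]' --fingers '[255, 255, 255, 255, 255, 255]'

```text
clock: 18.9
position: [489.1, 4.3, 203.7]
ee_rot: [0.026, 1.0, 0.004, 0.004]
contact_force: [-0.1, -0.5, -4.4]
gripper_width: 21.2
```

```bash
python3 -c "
from h import *
tq('M+')
go(491.2,6.2,64.6,-3.0)"
```

```text
M+ Ttool [ 0.0346  0.0501 -0.0094] sd [0.034  0.0263 0.016 ] F [-0.27  0.11 -4.87] pos [489.4   4.8 203.8] W 20.7 t 19.25
t 19.3 pos [489.4   4.9 203.8] case-yaw-equiv -3.0 tilt 0.73 j6 [ 0.34 -1.96]
shift m [-6.000e-04  1.000e-04  1.392e-01] yaw 0.0 W 21.4 F [-0.2 -0.6 -5. ] T [-0.054  0.065 -0.009]
```

The middle case also shows only about 0.015 difference, so it's quiet. Standing it back.

send_rows --pt "0 0 0.03" --pt "0 0 0.07" --pt "0 0 0.11" --pt "0 0 0.13" --pt "0 0 0.138" --pt "0 0 0.14" --pt "0 0 0.141" --pt "0 0 0.141" --pt "0 0 0.141" --yaw '[0, 0, 0, 0, 0, 0, 0, 0, 0]' --fingers '[255, 255, 255, 255, 255, 255, 255, 255, 255]'

```text
clock: 20.2
position: [491.0, 6.1, 64.8]
ee_rot: [0.026, 1.0, 0.004, 0.005]
contact_force: [-4.7, 1.2, 6.3]
gripper_width: 21.1
```

Contact: Fz changed sign to +6.3. Releasing and rising.

send_rows --pt "0 0 0" --pt "0 0 0" --pt "0 0 0" --pt "0 0 0" --pt "0 0 0" --pt "0 0 0" --pt "0 0 -0.03" --pt "0 0 -0.08" --pt "0 0 -0.13" --pt "0 0 -0.13" --pt "0 0 -0.13" --yaw '[0, 0, 0, 0, 0, 0, 0, 0, 0, 0, 0]' --fingers '[0, 0, 0, 0, 0, 0, 0, 0, 0, 0, 0]'

```text
clock: 21.3
position: [490.1, 5.3, 196.0]
ee_rot: [0.026, 1.0, 0.005, 0.006]
contact_force: [0.4, -1.2, -1.2]
gripper_width: 85.5
```

```bash
python3 -c "
from h import *
cv2.imwrite('pics/w4.png',get_image('wrist'))
go(466.6,-266.6,190,-15.4)"
```

```text
t 21.35 pos [489.2   5.  194.5] case-yaw-equiv -3.0 tilt 0.76 j6 [ 0.34 -1.96]
shift m [ 0.0085 -0.2724  0.0018] yaw 12.4 W 85.3 F [ 1.3  0.7 -0.3] T [-0.012  0.072  0.029]
```

View pics/w4.png

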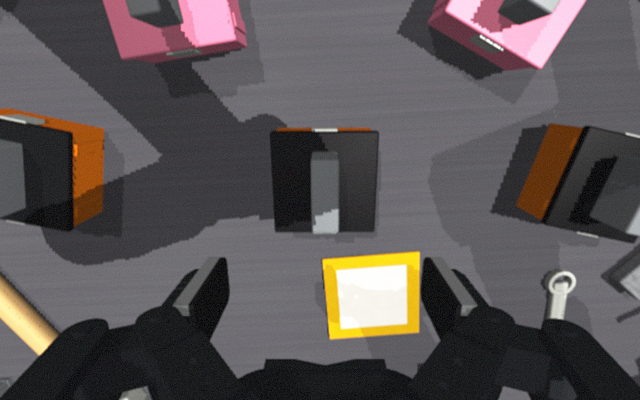

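The middle case is back in place, bar at column 325, with its neighbours unchanged. On to the right case.

send_rows --pt "0.008 -0.272 0" --pt "0.008 -0.272 0" --pt "0.008 -0.272 0" --pt "0.008 -0.272 0" --pt "0.008 -0.272 0" --pt "0.008 -0.272 0" --pt "0.008 -0.272 0" --pt "0.008 -0.272 0" --pt "0.008 -0.272 0" --yaw '[8, 12.4, 12.4, 12.4, 12.4, 12.4, 12.4, 12.4, 12.4]' --fingers '[0, 0, 0, 0, 0, 0, 0, 0, 0]'

```text
clock: 22.25
position: [466.8, -265.3, 190.8]
ee_rot: [0.133, 0.991, 0.005, 0.003]
contact_force: [0.3, 0.5, 0.0]
gripper_width: 85.3
```

```bash
python3 -c "
from h import *
cv2.imwrite('pics/w5.png',get_image('wrist'))
go(466.6,-266.6,63,-15.4)"
```

```text
t 22.3 pos [ 467.1 -265.1  191.2] case-yaw-equiv -15.3 tilt 0.73 j6 [-0.22 -1.61]
shift m [ 0.0008 -0.003   0.1282] yaw 0.1 W 85.3 F [ 0.4  0.5 -0.8] T [-0.01  -0.051 -0.011]
```

View pics/w5.png

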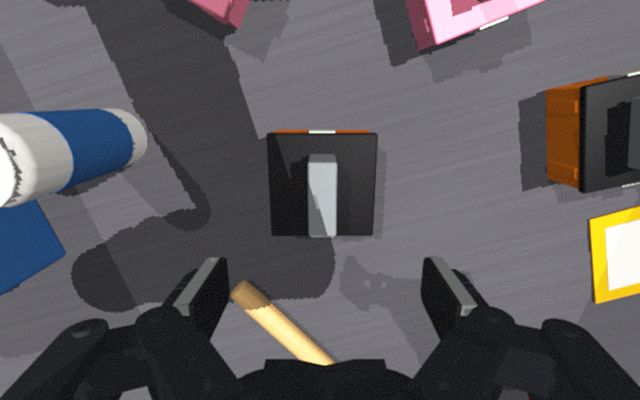

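The bar is centred at column 322, and the fingers are clear of the spray can (left, about 150 mm off) and the hammer. Descending.

send_rows --pt "0.001 -0.002 0.04" --pt "0.001 -0.002 0.08" --pt "0.001 -0.002 0.115" --pt "0.001 -0.002 0.127" --pt "0.001 -0.002 0.127" --pt "0.001 -0.002 0.127" --pt "0.001 -0.002 0.127" --pt "0.001 -0.002 0.127" --pt "0.001 -0.002 0.127" --pt "0.001 -0.002 0.127" --pt "0.001 -0.002 0.127" --pt "0.001 -0.002 0.127" --yaw '[0, 0, 0, 0, 0, 0, 0, 0, 0, 0, 0, 0]' --fingers '[0, 0, 0, 0, 0, 255, 255, 255, 255, 255, 255, 255]'

```text
clock: 23.5
position: [467.3, -265.8, 65.4]
ee_rot: [0.133, 0.991, 0.005, 0.004]
contact_force: [-0.5, 1.1, 6.0]
gripper_width: 21.4
```

```bash
python3 -c "
from h import *
go(466.6,-266.6,203,-15.4)"
```

```text
t 23.5 pos [ 467.3 -265.8   65.4] case-yaw-equiv -15.3 tilt 0.76 j6 [-0.22 -1.6 ]
shift m [-0.0006  0.0006 -0.1376] yaw 0.1 W 21.4 F [-0.5  1.1  6. ] T [0.163 0.244 0.003]
```

send_rows --pt "0 0 -0.015" --pt "0 0 -0.045" --pt "0 0 -0.08" --pt "0 0 -0.11" --pt "0 0 -0.13" --pt "0 0 -0.14" --pt "0 0 -0.14" --pt "0 0 -0.14" --pt "0 0 -0.14" --yaw '[0, 0, 0, 0, 0, 0, 0, 0, 0]' --fingers '[255, 255, 255, 255, 255, 255, 255, 255, 255]'

```text
clock: 24.4
position: [464.8, -266.6, 203.4]
ee_rot: [0.133, 0.991, 0.005, 0.002]
contact_force: [-0.1, 0.6, -3.9]
gripper_width: 21.0
```

```bash
python3 -c "
from h import *
tq('R0',4)"
```

```text
R0 Ttool [0.0401 0.0183 0.0358] sd [0.0065 0.0207 0.0092] F [ 0.25  0.18 -3.86] pos [ 465.4 -266.9  204.2] W 21.1 t 24.55
```

send_rows --pt "0 0.045 0" --pt "0 0.09 0" --pt "0 0.09 0" --pt "0 0.09 0" --pt "0 0.09 0" --pt "0 0.09 0" --yaw '[0, 0, 0, 0, 0, 0]' --fingers '[255, 255, 255, 255, 255, 255]'

```text
clock: 25.2
position: [488.9, -180.9, 205.3]
ee_rot: [0.133, 0.991, 0.005, 0.003]
contact_force: [-0.5, -0.3, -3.7]
gripper_width: 20.9
```

```bash
python3 -c "
from h import *
tq('R+')"
```

```text
R+ Ttool [0.0774 0.014  0.0061] sd [0.0189 0.0316 0.0271] F [-0.21 -0.09 -3.66] pos [ 489.1 -180.5  205.4] W 20.8 t 25.55
```

send_rows --pt "0 -0.045 0" --pt "0 -0.09 0" --pt "0 -0.09 0" --pt "0 -0.09 0" --pt "0 -0.09 0" --pt "0 -0.09 0" --yaw '[0, 0, 0, 0, 0, 0]' --fingers '[255, 255, 255, 255, 255, 255]'

```text
clock: 26.2
position: [465.8, -266.4, 204.5]
ee_rot: [0.132, 0.991, 0.005, 0.004]
contact_force: [-0.1, -0.4, -3.6]
gripper_width: 21.1
```

```bash
python3 -c "
from h import *
tq('R-')"
```

```text
R- Ttool [0.0204 0.0158 0.0057] sd [0.0361 0.0284 0.02  ] F [-0.11 -0.15 -3.75] pos [ 465.6 -266.8  204.5] W 20.9 t 26.55
```

send_rows --pt "0 0.045 0" --pt "0 0.09 0" --pt "0 0.09 0" --pt "0 0.09 0" --pt "0 0.09 0" --pt "0 0.09 0" --yaw '[0, 0, 0, 0, 0, 0]' --fingers '[255, 255, 255, 255, 255, 255]'

```text
clock: 27.2
position: [488.9, -180.9, 205.4]
ee_rot: [0.133, 0.991, 0.005, 0.003]
contact_force: [0.1, -0.6, -3.6]
gripper_width: 20.9
```

```bash
python3 -c "
from h import *
tq('R+')"
```

```text
R+ Ttool [0.0726 0.0416 0.0124] sd [0.0188 0.0393 0.0205] F [-0.17 -0.07 -3.67] pos [ 489.1 -180.4  205.5] W 20.9 t 27.55
```

send_rows --pt "0 -0.045 0" --pt "0 -0.09 0" --pt "0 -0.09 0" --pt "0 -0.09 0" --pt "0 -0.09 0" --pt "0 -0.09 0" --yaw '[0, 0, 0, 0, 0, 0]' --fingers '[255, 255, 255, 255, 255, 255]'

```text
clock: 28.2
position: [465.8, -266.4, 204.5]
ee_rot: [0.132, 0.991, 0.005, 0.004]
contact_force: [-0.7, 0.4, -3.5]
gripper_width: 20.7
```

```bash
python3 -c "
from h import *
tq('R-')
go(644.8,54.5,210,0)"
```

```text
R- Ttool [-0.0209  0.0445  0.0112] sd [0.0191 0.0185 0.0187] F [-0.41  0.14 -3.85] pos [ 465.6 -266.8  204.5] W 21.0 t 28.55
t 28.6 pos [ 465.5 -266.9  204.5] case-yaw-equiv -15.3 tilt 0.71 j6 [-0.22 -1.61]
shift m [-0.0884  0.3573 -0.0011] yaw -15.3 W 21.0 F [-0.4 -0.  -3.7] T [0.038 0.058 0.013]
```

The right case differs by 0.075 N m between ends, against 0.010 and 0.015 for the others, so it's the rattler. I'll carry it to the plate.

send_rows --pt "-0.008 0.03 -0.005" --pt "-0.017 0.07 -0.01" --pt "-0.027 0.11 -0.01" --pt "-0.037 0.15 -0.01" --pt "-0.047 0.19 -0.01" --pt "-0.057 0.23 -0.01" --pt "-0.066 0.27 -0.01" --pt "-0.075 0.305 -0.01" --pt "-0.082 0.33 -0.01" --pt "-0.086 0.348 -0.01" --pt "-0.088 0.357 -0.01" --pt "-0.088 0.357 -0.01" --yaw '[0, 0, 0, 0, 0, 0, 0, 0, 0, 0, 0, 0]' --fingers '[255, 255, 255, 255, 255, 255, 255, 255, 255, 255, 255, 255]'

```text
clock: 29.8
position: [644.3, 54.7, 218.5]
ee_rot: [0.132, 0.991, 0.005, 0.003]
contact_force: [-0.4, -0.4, -3.7]
gripper_width: 21.1
```

send_rows --pt "0 0 0" --pt "0 0 0" --pt "0 0 0" --pt "0 0 0" --pt "0 0 0" --yaw '[0, 0, 0, 0, 0]' --fingers '[255, 255, 255, 255, 255]'

```text
clock: 30.3
position: [644.2, 54.3, 218.7]
ee_rot: [0.133, 0.991, 0.005, 0.003]
contact_force: [0.9, -0.3, -3.6]
gripper_width: 20.9
```

```bash
python3 -c "
from h import *
go(644.8,54.5,215,-15.3)
for n in('top','side','wrist'): cv2.imwrite(f'pics/{n}9.png',get_image(n))"
```

```text
t 30.3 pos [644.2  54.3 218.7] case-yaw-equiv -15.2 tilt 0.68 j6 [ 0.33 -2.17]
shift m [-0.0005  0.0003  0.0037] yaw 0.1 W 20.9 F [ 0.9 -0.3 -3.6] T [-0.071 -0.015 -0.053]
```

View pics/side9.png

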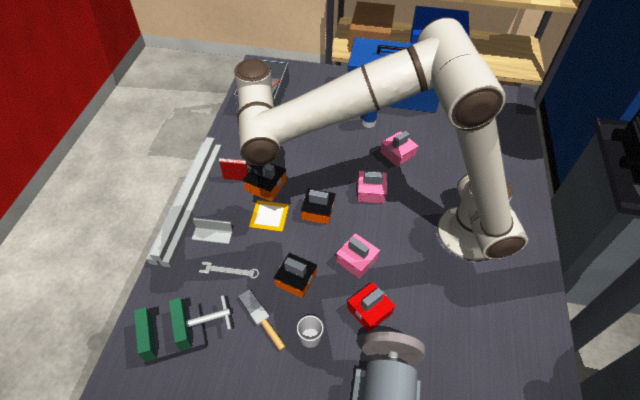

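View pics/top9.png

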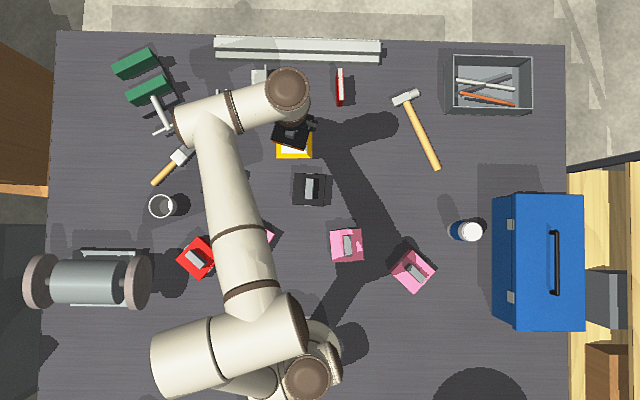

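View pics/wrist9.png

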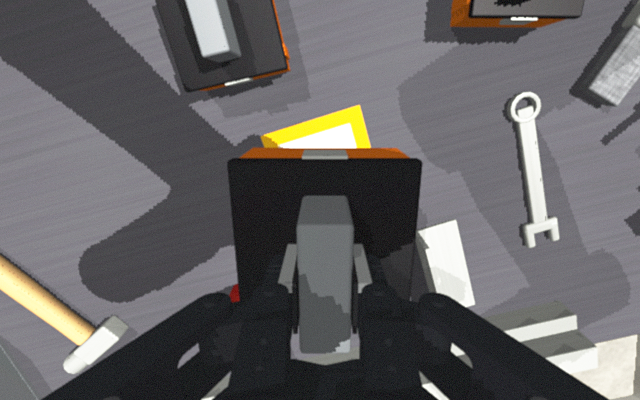

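The side view shows the case held level above the plate at (265,178) px, and the wrist view shows the lid square in the gripper with its near edge at row 158, columns 228–421. I'll check the case's offset from that edge and its world position.

```bash
python3 -c "
from h import *
p=camera_params('wrist');s=read_state();M=R.from_quat(s['ee_rot']).as_matrix()
d=90*329.7/193
for uv in((228,158),(421,158)):
  c=np.linalg.solve(p['mtx'],[*uv,1.])*d
  t=(p['tool_from_camera']@[*c,1])[:3]; print('tool',t.round(1),'world',(M@t+s['position']).round(1))
c=np.mean([(p['tool_from_camera']@[*(np.linalg.solve(p['mtx'],[*uv,1.])*d),1])[:3] for uv in((228,158),(421,158))],0)-[45,0,0]
print('centre world',(M@c+s['position']).round(1), s['joint_vel'].round(4))
im=cv2.cvtColor(cv2.imread('pics/top9.png'),cv2.COLOR_BGR2GRAY);im0=cv2.cvtColor(cv2.imread('pics/top0.png'),cv2.COLOR_BGR2GRAY)
a=cv2.imread('pics/side0.png');b=cv2.imread('pics/side9.png')
for n,(x,y) in dict(left=(296,274),mid=(318,205)).items():
  print(n,np.abs(a[y-22:y+22,x-22:x+22].astype(int)-b[y-22:y+22,x-22:x+22]).mean(), cv2.phaseCorrelate(*[np.float32(cv2.cvtColor(q[y-28:y+28,x-28:x+28],cv2.COLOR_BGR2GRAY)) for q in(a,b)],cv2.createHanningWindow((56,56),cv2.CV_32F)))
"
```

```text
tool [ 47.9 -44.8   9.4] world [586.4  24.  208.4]
tool [47.8 45.2  9.4] world [610.1 110.8 209.5]
centre world [641.7  55.6 209.2] [ 0.0016  0.0005  0.0002  0.0004 -0.0002  0.001 ]
left 9.522382920110193 ((-0.36957482144874376, 0.42476439328788373), 1.038719616201189)
mid 11.477272727272727 ((-0.1586163722961409, -0.13744748934720974), 0.9215054363674587)
```

```bash
python3 -c "
from bench import *
print(job_done())"
```

```text
the job is handed in; nothing more can be done
None
```

I lifted and shook each case in turn, left to right. I stood the left and middle ones back where they were, and handed the job in at about 30 s holding the right one over the plate.

**Which one rattles:** the right case. Its wrist moment differed by about 0.075 N m between the two ends of the shake. The left case differed by about 0.010 and the middle by about 0.015, both within the noise.

**Last checks before handing in:**
- **Held case:** its centre measured (642, 56) mm against the plate's (645, 54). The underside was about 153–156 mm above the bench, the tool was tilted 0.7°, the joints were still and the grip was firm (21 mm opening).
- **Standing cases:** in the side view the left and middle cases are within half a pixel of where they started.
- **Bystanders:** I saw no change in the wrench, brush, cup, spray can or hammer in the closing pictures, though I did not measure them.
- **Shake speed:** I checked this only on the left case, where the tool covered 40 mm in 0.1 s. The other two had the same moves.

None of these checks failed or disagreed.

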